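# Close the battery bay of the drop-slot opener

### The job

The cells of the drop-slot opener have been changed: put the loose cover back on its battery box. Hold the cover with its front end tipped down, hook its tongue under the lip at the front of the box, then swing the rear end down until the sprung catch snaps over it and the cover lies flat and square; let go of it. Leave the other things on the counter where they are and do not press the drop slot's button.

Things in the scene. Friction and masses are not known exactly. Their poses are not given: they have to be found in the camera images.
- cover_grip (a point): Middle of the loose grey plastic cover's upright grip rib (40 mm along x, 12 along y, 26 high, in the middle of the plate's top), 18 mm above the plate's underside. Plate 120 mm (x) x 80 (y) x 5 thick; rib top 31 mm above the underside. Axes: -x to the front (tongue), z up. Front edge at x = -60, rear edge at +60 mm. About 110 g. Starts flat on the counter, rib up.
- cover_tongue (a point): Tip of the cover's flat tongue, 74 mm in front (-x) of the plate's centre, 2 mm above the underside. The tongue sticks out of the middle of the front edge: 14 mm long, 40 wide, 4 thick, flush with the underside. Axes as the cover's.
- cover_rear (a point): Middle of the lower rear edge of the cover's plate: 60 mm behind (+x) its centre, at the underside. Axes as the cover's.
- bay_box: Grey battery box fixed to the counter, open on top, cells inside: x -82 (front, slot) to +88 mm (rear, catch), 86 wide (y). Side rims 45 mm high, 13 wide, 60 mm gap between. Origin on the counter under the fitted cover's centre: fitted, the plate's centre is at x = y = 0, its underside on the rims at z = 45 mm, its axes parallel to the box's.
- slot_mouth (a point): Mouth of the front slot, at the lip's rear edge: x -63.5, y 0, z 48 mm in the box's frame; axes as the box's. Lip: x -76 to -63.5, underside z 50.5, top z 57 mm; a wall at x -76 stops the tongue. The slot is 50 mm wide and open below into the box: a tipped tongue passes under the lip while the plate's front edge rests on the rims at about x = -60.
- catch_nose (a point): Tip of the catch's nose, 29 mm wide; closed it is at x 54.5, y 0, z 52 mm in the box's frame, overhanging the fitted cover's rear edge by 5.5 mm, 1 mm above it. Its front face slopes from there up and back (7 mm back, 12 up) to z 65. It runs between two cheeks (x 64 to 88, |y| 17 to 25 mm, top z 67).
- catch (a joint): Sprung catch: 0 = closed over the cover's rear edge, up to 0.012 m pushed back (+x of the box). Spring 2 N closed plus 250 N/m. Pushing the cover's rear end straight down wedges it back (about 4 to 9 N); it then snaps shut over the cover by itself.
- slot_button (a joint): Steel push button of the drop slot, right of the work (round, 32 mm across, on a dark square housing); 0 = up, 0.006 m = fully pressed. Leave alone.
- scanner: Black plastic hand scanner, 170 x 62 x 39 mm, lying on the counter; origin under its middle. Leave alone.
- candlestick: Pewter candlestick, 84 mm foot, 165 mm tall; origin under its foot. Leave alone.
- truck: Red tin toy truck, 115 x 45 x 57 mm; origin on the counter under its middle. Leave alone.
- piggy_bank: White ceramic piggy bank, 130 x 96 x 120 mm; origin on the counter under its middle. Leave alone.
- stamp: Wooden hand stamp, 42 mm foot, 76 mm tall; origin under its foot. Leave alone.
- tape_roll: Roll of tape lying flat, 100 mm across, 48 mm high; origin under its middle. Leave alone.
Things that resemble listed ones, but are neither listed nor needed, are in the scene too. Leave any blue or green look-alike of the bay_box alone.

How it is judged:
By the outcome, as a careful person would: the job done as asked, in the order asked, and still so for the second after the job is handed in, with the robot touching nothing.
It also fails if it takes over 45 s, if anything falls off the work surface, if the arm or the gripper's body presses on something with over 40 N, if the wrist force passes 120 N, or if a joint passes its speed limit or range.

### The arm

A 7-joint arm with a two-finger parallel gripper is mounted at the origin on the work surface. World frame = base frame: x ahead of the robot, y to its left, z up, the work surface at z = 0. Lengths are in m, angles in rad, forces in N, time in s.
With the tool pointing down it reaches from about 0.375 to 0.925 m from the base axis. Payload 3.1 kg.
Tool frame: the origin (TCP) lies at the very end of the fingers, on their centre line; the grasp point (between the pads) lies tcp_to_grasp behind it (tcp_to_grasp is the distance from the TCP to the grasp point, in m); z points along the fingers, y is the line along which they close (so a half turn about z gives the same grasp; the last joint's range is limited). The gripper opens to 85 mm and grips with 20 to 120 N. Pads are 22 mm wide; open, the fingers measure 114 mm over their backs; the gripper's body (76 mm by 85 mm) begins 54 mm behind the grasp point. The pads swing forward as they close: fully open they stand 13 mm farther back than shut.
Start: joints at [-1.339, 0.383, 0.044, 1.598, -0.018, 1.161, -0.05], TCP at [0.21, 0.615, 0.231] pointing down, gripper open.
Joint ranges: [-2.61, 2.61], [-0.41, 2.15], [-1.48, 1.57], [0, 2.5], [-1.57, 4.71], [0.05, 1.97], [-2.85, 2.85]. Speed limits (rad/s): [2.79, 2.79, 3.14, 3.14, 3.14, 3.14, 3.14].

### API

Orientations are given as [roll, pitch, yaw] about the fixed x, y, z axes, in that order (R = Rz(yaw) Ry(pitch) Rx(roll)).
In Python, from rig import read_state, capture, camera_model, job_done, recognise, tcp_to_grasp gives the robot as it stands. The module is installed in compiled form; this text tells all that it offers.
- The arm moves only by the tool servo_tool, never from a script. Its argument "plan" is a list of rows, each a list of 3 entries, a list of its own where there are three numbers: the turn, a rotation vector about the tool's x, y, z in units of pi/2 rad (1.0 is pi/2 rad), then the shift along the tool's x, y, z in units of 300 mm (1.0 is 300 mm), then the closure, from -1 (fully open) to 1 (shut), so that 0 is half open. In form: [[[wx, wy, wz], [tx, ty, tz], grip], ...]. A call has 1 to 10 rows; each row is the pose to reach, as a shift and turn from the pose commanded when the call began, along the tool's axes at that moment; what a row does not reach only later rows make up. A row lasts 1/8 s, in which the tool goes at most 62.5 mm and 10.7 degrees, less where a joint would pass 70% of its speed; a pose out of reach is approached as far as the arm can. A call with a number of a shift or a turn outside -1 to 1 is refused whole. A call with a gripper value outside its range is refused whole. The fingers move at their own pace and stop on an object; "force" is the grip in N (left out, the last holds). Time passes only in rows, so rows that repeat a pose let the fingers close. It gives the time, the measured TCP pose, the force, the opening and the grip force at its end, in the units of the state.
- read_state(): the state, without advancing time (a new reading comes with each control period).
- capture(name): name is "side" or "top" or "wrist"; returns the picture (400x640x3 uint8, blue, green, red); there is no depth.
- camera_model(name): a dict with "camera_matrix" (3x3 intrinsics, pixels), "D" ([k1, k2, p1, p2, k3] as OpenCV has them; the pictures are not rectified), "R" (3x3) and "t" (3): a world point X has camera coordinates R X + t; the wrist camera has in their place "T_tool_cam" (4x4, takes a point from camera to tool coordinates, whose origin is the TCP and whose axes are the flange's). Camera axes: x right, y down, z forward; pixel columns grow to the right and rows downward; lengths in m; the calibration is good to about 2 mm. A picture is of the moment at which its call begins: read the wrist's pose just before it. camera_model takes no time and is no camera call.
- job_done(): hands the job in; it is judged then, once.
Trained networks look in the newest picture that a camera, given by its name, has taken for a name from the list of things; names that differ only in an ending like _2 or _b are one class to them, and where a whole thing is asked for, a point or a joint stands for the part that bears it (a point fixed in the world has none). Each returns a list of dicts, best first, with "confidence" (0 to 1); they miss things now and then, are a little off and sometimes report something else, mostly with a low value. They report only what shows in the picture. A call takes as long as a camera call. They do not tell look-alikes from the thing itself.
- recognise(name, camera): "centre" ([x, y, z] in m, in world coordinates, good to about 4 mm: the middle of the surface that is visible of it).
The state is a dict: "clock": time; "joints": joint angles; "joint_velocities": joint speeds; "tau": joint torques, N m; "ee_pos": TCP position; "orientation": TCP orientation; "wrist_force": force on the tool from outside, world axes, zero at the start; "torque": the same for the moment, N m; "gripper_width": opening from 0.0 (shut) to 1.0 (fully open); "gripper_force": force on a finger pad.
Only numpy, scipy, OpenCV 4.12 (cv2) and the standard library are available. Lean on these libraries where they do the work, as an engineer would, in place of code of your own. Each camera call takes 0.05 s, during which the arm holds its last target. There are 200 camera calls.

## Working session

There is one attempt and no reset: what is moved stays moved. The work goes in short steps, Python scripts to look and compute and a tool call to move; the robot and the scene stay as the last step left them, time stands still between calls to the robot, and variables do not carry over. Pictures are saved under pics/ and viewed, at most 10 in all, crops included, and the job is handed in when it is done.

Besides the shell and the picture viewer there is one more tool, called after ">>>" as name([rows], argument=value, ...), one row to a line, values as JSON. servo_tool: Moves the arm, as the interface text tells. Its arguments: {"type":"object","properties":{"plan":{"type":"array"},"force":{"type":"number"}},"required":["plan"]}

```bash
mkdir -p pics; ls
python3 - <<'E'
from rig import *
import cv2, numpy as np
s=read_state(); print({k:np.round(v,3).tolist() for k,v in s.items()}); print(tcp_to_grasp)
for c in ("top","side"):
    im=capture(c); cv2.imwrite(f"pics/{c}0.png",im)
    for n in ("cover_grip","cover_tongue","cover_rear","bay_box","slot_mouth","catch_nose","slot_button","candlestick","piggy_bank","scanner","truck","stamp","tape_roll"):
        try: print(c,n,[(np.round(d["centre"],3).tolist(),round(d["confidence"],2)) for d in recognise(n,c)][:3])
        except Exception as e: print(n,e)
    m=camera_model(c); print({k:np.round(v,3).tolist() for k,v in m.items()})
print(camera_model("wrist"))
E
```

```text
pics
{'clock': 0.0, 'joints': [-1.339, 0.384, 0.044, 1.6, -0.018, 1.161, -0.05], 'joint_velocities': [-0.0, -0.0, 0.001, 0.0, 0.0, -0.001, -0.001], 'tau': [-0.001, -43.346, 1.024, -24.952, 0.011, 0.011, 0.0], 'ee_pos': [0.21, 0.614, 0.23], 'orientation': [-3.139, 0.0, 2.812], 'wrist_force': [-0.204, 0.235, -0.198], 'torque': [0.037, -0.014, -0.029], 'gripper_force': 0.0, 'gripper_width': 1.005}
0.0187
top cover_grip [([0.561, -0.127, 0.006], 0.61)]
top cover_tongue [([0.56, -0.125, 0.004], 0.85)]
top cover_rear [([0.562, -0.129, 0.007], 0.67)]
top bay_box [([0.356, -0.227, 0.047], 0.96), ([0.548, 0.113, 0.048], 0.86), ([0.292, 0.211, 0.04], 0.83)]
top slot_mouth [([0.357, -0.226, 0.046], 0.94), ([0.288, 0.209, 0.046], 0.92), ([0.547, 0.11, 0.042], 0.9)]
top catch_nose [([0.231, 0.435, 0.036], 0.63), ([0.294, 0.211, 0.042], 0.58), ([0.354, -0.224, 0.048], 0.57)]
top slot_button [([0.382, -0.456, 0.018], 0.65)]
top candlestick [([0.746, 0.231, 0.018], 0.69)]
top piggy_bank []
top scanner [([0.751, 0.027, 0.035], 0.59), ([0.563, -0.13, 0.006], 0.21)]
top truck [([0.414, -0.022, 0.027], 
[... 1383 characters left out ...]
0.168, 0.007], [-0.108, 0.601, -0.792], [0.129, -0.782, -0.61]], 't': [0.492, 0.096, 1.383]}
{'camera_matrix': array([[316.16530242,   0.        , 322.01185209],
       [  0.        , 316.16530242, 197.78455361],
       [  0.        ,   0.        ,   1.        ]]), 'D': array([-0.02072658,  0.        ,  0.        ,  0.        ,  0.        ]), 'T_tool_cam': array([[ 4.10226907e-04, -9.65170666e-01, -2.61620749e-01,
         6.54568362e-02],
       [ 9.99999887e-01,  3.32986244e-04,  3.39569035e-04,
        -1.72625121e-05],
       [-2.40625962e-04, -2.61620859e-01,  9.65170694e-01,
        -1.44364975e-01],
       [ 0.00000000e+00,  0.00000000e+00,  0.00000000e+00,
         1.00000000e+00]])}
```

View pics/top0.png

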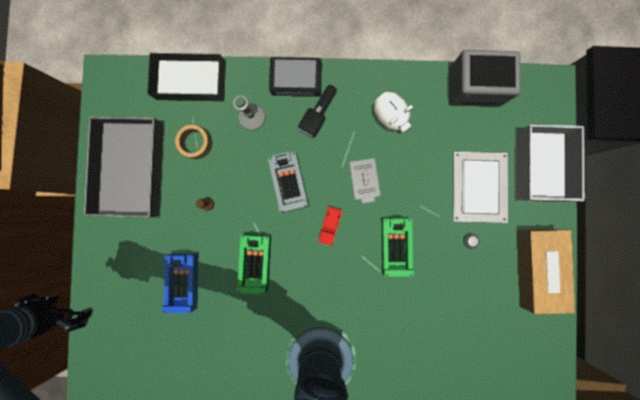

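View pics/side0.png

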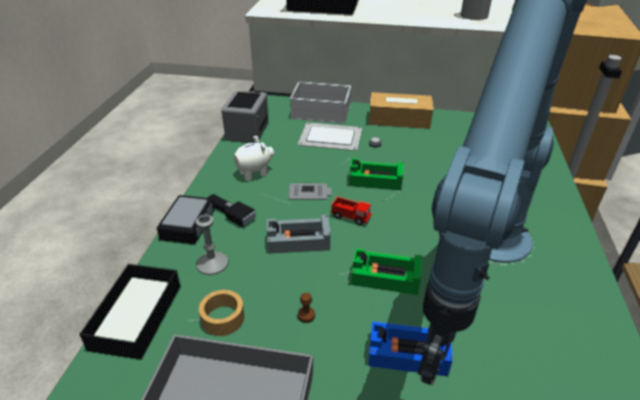

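The wanted grey box is near pixel (288,181), with its catch at the far end (285,158). The loose cover is near (365,179), its tongue pointing towards the robot (368,200).

```bash
cat > h.py <<'E'
from rig import *
import cv2, numpy as np
from scipy.spatial.transform import Rotation as Rot
def pose():
    s=read_state(); return np.array(s["ee_pos"]), Rot.from_euler("xyz",s["orientation"])
def delta(p,rpy_deg):
    """units of servo_tool from measured pose to target"""
    p0,R0=pose(); R=Rot.from_euler("xyz",rpy_deg,degrees=True)
    w=(R0.inv()*R).as_rotvec()/(np.pi/2); t=R0.inv().apply(np.array(p)-p0)/0.3
    print("turn",w.round(4),"shift",t.round(4))
def wristcam():
    p,R=pose(); T=np.eye(4); T[:3,:3]=R.as_matrix(); T[:3,3]=p
    m=camera_model("wrist"); W=np.linalg.inv(T@m["T_tool_cam"]); return m,W[:3,:3],W[:3,3]
def cam(c):
    m=camera_model(c); return m,np.array(m["R"]),np.array(m["t"])
def unproj(px,z,M):
    m,R,t=M; u=cv2.undistortPoints(np.array(px,float).reshape(-1,1,2),m["camera_matrix"],np.array(m["D"]))[:,0]
    d=np.c_[u,np.ones(len(u))]@R; c=-R.T@t
    z=np.broadcast_to(z,len(u)); return c+d*((z-c[2])/d[:,2])[:,None]
def proj(X,M):
    m,R,t=M; return cv2.projectPoints(np.array(X,float).reshape(-1,1,3),cv2.Rodrigues(R)[0],t,m["camera_matrix"],np.array(m["D"]))[0][:,0]
E
python3 -c "
from h import *
delta([.5,.0,.25],[180,0,188])"
```

```text
turn [-0.      0.     -0.2988] shift [-1.5768 -1.6269 -0.0623]
```

>>> servo_tool([
  [[0, 0, 0], [-0.95, -0.98, -0.06], -1],
  [[0, 0, 0], [-0.95, -0.98, -0.06], -1],
  [[0, 0, 0], [-0.95, -0.98, -0.06], -1],
  [[0, 0, 0], [-0.95, -0.98, -0.06], -1],
  [[0, 0, 0], [-0.95, -0.98, -0.06], -1],
  [[0, 0, 0], [-0.95, -0.98, -0.06], -1],
  [[0, 0, 0], [-0.95, -0.98, -0.06], -1],
])

```text
clock: 2.28
ee_pos: [0.3865, 0.2409, 0.2498]
orientation: [3.141, 0.0, 2.807]
wrist_force: [-0.2, -0.1, 0.2]
gripper_width: 0.998
gripper_force: 0.0
```

>>> servo_tool([
  [[0, 0, -0.3], [-0.63, -0.65, 0], -1],
  [[0, 0, -0.3], [-0.63, -0.65, 0], -1],
  [[0, 0, -0.3], [-0.63, -0.65, 0], -1],
  [[0, 0, -0.3], [-0.63, -0.65, 0], -1],
  [[0, 0, -0.3], [-0.63, -0.65, 0], -1],
  [[0, 0, -0.3], [-0.63, -0.65, 0], -1],
])

```text
clock: 3.02
ee_pos: [0.5017, -0.0061, 0.2499]
orientation: [-3.14, 0.001, -3.009]
wrist_force: [-0.4, 0.4, 0.3]
gripper_width: 1.005
gripper_force: 0.0
```

Run:
```python
from h import *
M=wristcam(); im=capture("wrist"); cv2.imwrite("pics/w1.png",im); np.savez("pics/w1.npz",R=M[1],t=M[2])
print(read_state()["ee_pos"],read_state()["orientation"],read_state()["joints"])
for n in ("cover_tongue","bay_box","catch_nose","truck"):
    print(n,[(np.round(d["centre"],3).tolist(),round(d["confidence"],2)) for d in recognise(n,"wrist")][:3])
```

```text
[ 0.50095682 -0.0030808   0.24950923] [-3.14146237e+00  3.79045310e-04 -3.00480016e+00] [-0.64969095  0.07689106  0.60610209  1.95327033 -0.04840937  1.1251534
  1.68347778]
cover_tongue [([0.557, -0.124, 0.006], 0.75)]
bay_box [([0.394, -0.22, 0.044], 0.81), ([0.526, 0.107, 0.037], 0.79), ([0.335, 0.207, 0.042], 0.6)]
catch_nose [([0.332, 0.204, 0.042], 0.93), ([0.394, -0.218, 0.044], 0.84), ([0.534, 0.108, 0.036], 0.81)]
truck [([0.41, -0.016, 0.046], 0.71)]
```

View pics/w1.png

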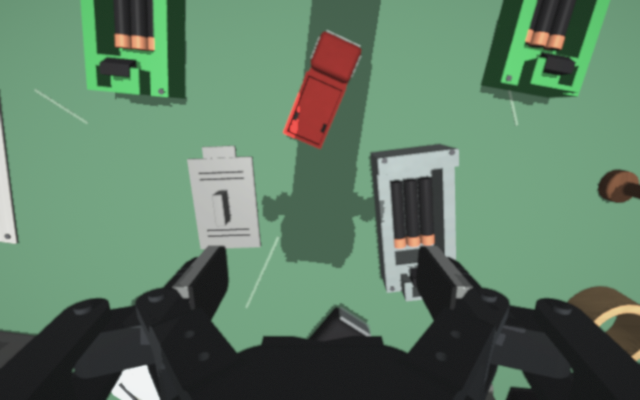

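Pixels: cover corners at (190,159) and (260,246), with its tongue at the top. The grey box spans (372,153) to about (415,298), front towards the robot and catch end half hidden by the finger. Next, a close look straight down on the box.

Run:
```python
from h import *
f=np.load("pics/w1.npz"); M=(camera_model("wrist"),f["R"],f["t"])
print(unproj([(190,159),(252,156),(260,246),(201,249),(203,148),(235,147)],.005,M).round(4))
print(unproj([(372,153),(458,147),(388,296)],.045,M).round(4))
im=cv2.imread("pics/w1.png"); hsv=cv2.cvtColor(im,cv2.COLOR_BGR2HSV)
m=((hsv[...,1]<60)&(hsv[...,2]>90)).astype(np.uint8); m[:,:180]=0;m[:,270:]=0;m[:130]=0;m[255:]=0
m=cv2.morphologyEx(m,cv2.MORPH_CLOSE,np.ones((15,15))); mo=cv2.morphologyEx(m,cv2.MORPH_OPEN,np.ones((41,41)))
ys,xs=np.nonzero(mo); X=unproj(np.c_[xs,ys],.005,M)[:,:2]
print(cv2.minAreaRect((X*1000).astype(np.float32)))
delta([.615,.12,.2],[180,0,188])
```

```text
[[ 0.5142 -0.1703  0.005 ]
 [ 0.5004 -0.0941  0.005 ]
 [ 0.6189 -0.0745  0.005 ]
 [ 0.634  -0.1528  0.005 ]
 [ 0.4985 -0.1547  0.005 ]
 [ 0.4921 -0.1156  0.005 ]]
[[0.4729 0.0451 0.045 ]
 [0.4537 0.1379 0.045 ]
 [0.6466 0.0962 0.045 ]]
((566.4346313476562, -124.44942474365234), (123.23213958740234, 83.60601806640625), 7.780311107635498)
turn [ 0.0005 -0.0003  0.0033] shift [-0.4362  0.3377  0.1638]
```

>>> servo_tool([
  [[0, 0, 0], [-0.44, 0.34, 0.16], -1],
  [[0, 0, 0], [-0.44, 0.34, 0.16], -1],
  [[0, 0, 0], [-0.44, 0.34, 0.16], -1],
  [[0, 0, 0], [-0.44, 0.34, 0.16], -1],
  [[0, 0, 0], [-0.44, 0.34, 0.16], -1],
])

```text
clock: 3.9
ee_pos: [0.6161, 0.119, 0.2008]
orientation: [-3.141, -0.001, -2.998]
wrist_force: [0.2, 0.2, 0.3]
gripper_width: 0.996
gripper_force: 0.0
```

Run:
```python
from h import *
M=wristcam(); im=capture("wrist"); cv2.imwrite("pics/w2.png",cv2.resize(im[0:280,180:480],None,fx=2,fy=2,interpolation=cv2.INTER_CUBIC)); np.savez("pics/w2.npz",R=M[1],t=M[2],im=im)
print(read_state()["ee_pos"],read_state()["orientation"])
```

```text
[0.61621461 0.11774483 0.20150366] [-3.14120767e+00 -4.58404657e-04 -3.00035369e+00]
```

View pics/w2.png

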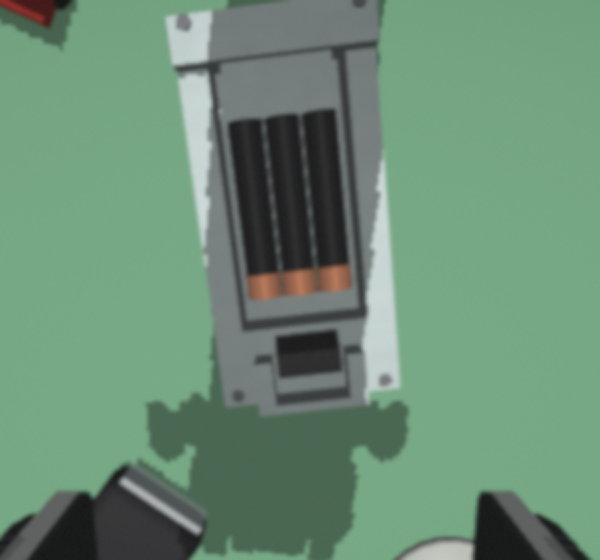

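```bash
cat > fit.py <<'E'
from h import *
from scipy.optimize import least_squares
f=np.load("pics/w2.npz"); M=(camera_model("wrist"),f["R"],f["t"])
px=np.array([(166,17),(176,68),(377,44),(225,405),(400,386)])/2+[180,0]
L=np.array([(-82,-43,57),(-63.5,-43,57),(-63.5,43,57),(88,-43,45),(88,43,45)])/1000
def W(q,L): c,s=np.cos(q[2]),np.sin(q[2]); return np.c_[q[0]+c*L[:,0]-s*L[:,1],q[1]+s*L[:,0]+c*L[:,1],L[:,2]]
r=least_squares(lambda q:(proj(W(q,L),M)-px).ravel(),[.55,.11,.15])
q=r.x; print(q.round(4),np.degrees(q[2]).round(2)); print(r.fun.reshape(-1,2).round(1))
C=np.array([(54.5,-14.5,52),(54.5,14.5,52),(61.5,-14.5,65),(61.5,14.5,65),(88,-25,67),(88,25,67),(64,-25,67),(-63.5,-30,45),(-63.5,30,45)])/1000
print(((proj(W(q,C),M)-[180,0])*2).round(0).tolist())
E
python3 fit.py
python3 - <<'E'
from h import *
y=np.radians(9.2)
delta([.567,-.123,.12],[180,0,189.2]); delta([.567,-.123,.008],[180,0,189.2])
E
```

```text
[0.5452 0.1123 0.2565] 14.7
[[ 0.3  0.6]
 [-1.3 -0.5]
 [ 1.2 -1.3]
 [ 0.2  0.7]
 [-0.4  0.8]]
[[275.0, 336.0], [336.0, 329.0], [276.0, 356.0], [340.0, 349.0], [260.0, 416.0], [368.0, 404.0], [253.0, 365.0], [208.0, 70.0], [345.0, 53.0]]
turn [-0.0002 -0.0003 -0.0123] shift [ 0.2753 -0.7713  0.2721]
turn [-0.0002 -0.0003 -0.0123] shift [ 0.2751 -0.7712  0.6454]
```

>>> servo_tool([
  [[0, 0, -0.012], [0.275, -0.771, 0.27], -1],
  [[0, 0, -0.012], [0.275, -0.771, 0.27], -1],
  [[0, 0, -0.012], [0.275, -0.771, 0.27], -1],
  [[0, 0, -0.012], [0.275, -0.771, 0.27], -1],
  [[0, 0, -0.012], [0.275, -0.771, 0.27], -1],
  [[0, 0, -0.012], [0.275, -0.771, 0.27], -1],
])

```text
clock: 4.7
ee_pos: [0.5669, -0.1238, 0.1211]
orientation: [3.141, 0.001, -2.985]
wrist_force: [-0.0, 0.8, -0.1]
gripper_width: 1.001
gripper_force: 0.0
```

Run:
```python
from h import *
M=wristcam(); im=capture("wrist"); cv2.imwrite("pics/w3.png",im); np.savez("pics/w3.npz",R=M[1],t=M[2],im=im)
delta([.567,-.123,.009],[180,0,189.2])
```

```text
turn [ 0.0007  0.0011 -0.0005] shift [ 0.0047 -0.004   0.374 ]
```

View pics/w3.png

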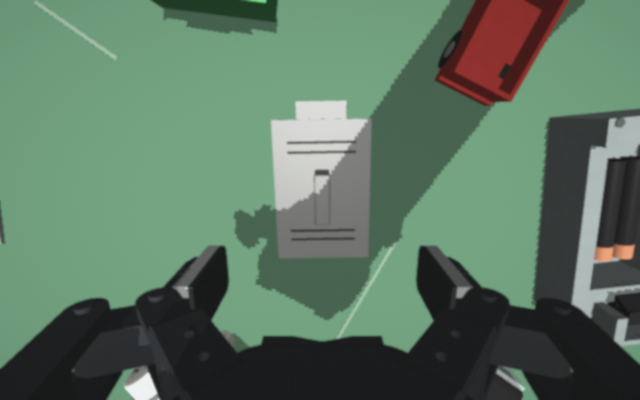

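Cover square in view: front corners (272,121) and (371,120), rear corners (278,257) and (369,256), tongue tip at row 101.

Run:
```python
from h import *
f=np.load("pics/w3.npz"); M=(camera_model("wrist"),f["R"],f["t"])
X=unproj([(272,121),(371,120),(278,257),(369,256),(295,101),(346,101)],[.005]*4+[.004]*2,M)[:,:2]; print(X.round(4))
F=(X[0]+X[1])/2;B=(X[2]+X[3])/2;T=(X[4]+X[5])/2;d=B-F;print(F,B,T,(F+B)/2,np.linalg.norm(d),np.degrees(np.arctan2(d[1],d[0])), np.linalg.norm(X[1]-X[0]))
c=(F+B)/2
delta([c[0],c[1],.009],[180,0,180+np.degrees(np.arctan2(d[1],d[0]))])
```

```text
[[ 0.5153 -0.1728]
 [ 0.5022 -0.0945]
 [ 0.6329 -0.1537]
 [ 0.6191 -0.073 ]
 [ 0.4972 -0.1567]
 [ 0.4909 -0.1168]]
[ 0.50875047 -0.13362899] [ 0.62599642 -0.11334676] [ 0.49404716 -0.13673544] [ 0.56737344 -0.12348787] 0.11898731255512983 9.814393767678203 0.07936052823552378
turn [ 0.0006  0.0011 -0.0074] shift [ 0.0038 -0.0058  0.374 ]
```

>>> servo_tool([
  [[0, 0, -0.007], [0.003, -0.005, 0.2], -1],
  [[0, 0, -0.007], [0.003, -0.005, 0.34], -1],
  [[0, 0, -0.007], [0.003, -0.005, 0.374], -1],
  [[0, 0, -0.007], [0.003, -0.005, 0.374], -1],
  [[0, 0, -0.007], [0.003, -0.005, 0.374], 1],
  [[0, 0, -0.007], [0.003, -0.005, 0.374], 1],
  [[0, 0, -0.007], [0.003, -0.005, 0.374], 1],
  [[0, 0, -0.007], [0.003, -0.005, 0.374], 1],
  [[0, 0, -0.007], [0.003, -0.005, 0.374], 1],
  [[0, 0, -0.007], [0.003, -0.005, 0.374], 1],
], force=70)

```text
clock: 6.0
ee_pos: [0.5677, -0.1241, 0.0087]
orientation: [-3.141, 0.001, -2.97]
wrist_force: [-1.0, -0.1, 4.5]
gripper_width: 0.125
gripper_force: 71.5
```

```bash
cat > plan.py <<'E'
from h import *
Q=[0.5452,0.1123,np.radians(14.7)]
def target(Fx,Fz,th,off=(.0003,0,.0087),Fy=0):
    """tool pose with the cover's front bottom edge at (Fx,Fz) mm in the box frame, tipped th deg"""
    Rz=Rot.from_euler("z",Q[2]); Rc=Rot.from_euler("y",-th,degrees=True)
    p=np.array([Q[0],Q[1],0])+Rz.apply(np.array([Fx,Fy,Fz])/1000+Rc.apply(np.array([.06,0,0])+off))
    return p, Rz*Rc*Rot.from_euler("y",180,degrees=True)
def d(T,base=None):
    p0,R0=base or pose(); p,R=T
    w=(R0.inv()*R).as_rotvec()/(np.pi/2); t=R0.inv().apply(p-p0)/0.3
    print("turn",w.round(4).tolist(),"shift",t.round(4).tolist())
E
python3 - <<'E'
from plan import *
d(target(-44,95,0)); d(target(-44,85,20)); print(target(-44,95,0)[0])
E
```

```text
turn [-0.0002, 0.0006, -0.0544] shift [-0.1146, 0.7937, -0.3167]
turn [-0.0096, -0.2215, -0.0538] shift [-0.0927, 0.7919, -0.3504]
[0.56096646 0.11643625 0.1037    ]
```

>>> servo_tool([
  [[0, 0, 0], [0, 0, -0.1], 1],
  [[0, 0, 0], [0, 0, -0.25], 1],
  [[0, 0, 0], [0, 0, -0.42], 1],
  [[0, 0, -0.05], [0, 0.2, -0.42], 1],
  [[0, -0.11, -0.05], [-0.05, 0.4, -0.42], 1],
  [[-0.01, -0.22, -0.054], [-0.093, 0.6, -0.42], 1],
  [[-0.01, -0.22, -0.054], [-0.093, 0.79, -0.38], 1],
  [[-0.01, -0.22, -0.054], [-0.093, 0.79, -0.35], 1],
  [[-0.01, -0.22, -0.054], [-0.093, 0.79, -0.35], 1],
  [[-0.01, -0.22, -0.054], [-0.093, 0.79, -0.35], 1],
], force=110)

```text
clock: 7.25
ee_pos: [0.5549, 0.1121, 0.113]
orientation: [3.142, 0.346, -2.888]
wrist_force: [0.6, 1.1, -0.6]
gripper_width: 0.114
gripper_force: 108.2
```

Run:
```python
from plan import *
M=wristcam(); im=capture("wrist"); cv2.imwrite("pics/w4.png",im); np.savez("pics/w4.npz",R=M[1],t=M[2],im=im)
s=read_state();print(s["ee_pos"],s["gripper_width"],s["wrist_force"],s["joints"])
L=np.array([(-60,-40,5),(-60,40,5),(-74,-20,4),(-74,20,4)])/1000-[.0003,0,.0087]
p,R=pose(); Rc=R*Rot.from_euler("y",180,degrees=True); print("expected cover px",proj(p+Rc.apply(L),M).round(1).tolist())
B=np.array([(-63.5,-43,57),(-63.5,43,57),(-82,-43,57),(-82,43,57)])/1000
print("expected box px",proj(np.array([Q[0],Q[1],0])+Rot.from_euler("z",Q[2]).apply(B),M).round(1).tolist())
d(target(-44,50,20));d(target(-60,46,20))
```

```text
[0.55511397 0.11212093 0.11331433] 0.11680727659166076 [ 0.07063388 -0.27832578 -0.78047098] [-0.72306824  0.22216823  0.4884249   2.18142393 -0.24477319  0.42656408
  1.76689852]
expected cover px [[235.0, 123.7], [410.4, 123.8], [278.0, 91.5], [367.4, 91.6]]
expected box px [[243.0, 67.0], [411.8, 66.6], [237.5, 26.4], [417.8, 25.9]]
turn [-0.0006, -0.0018, -0.002] shift [0.0386, 0.0089, 0.1084]
turn [-0.0006, -0.0018, -0.002] shift [0.0933, 0.0088, 0.1028]
```

View pics/w4.png

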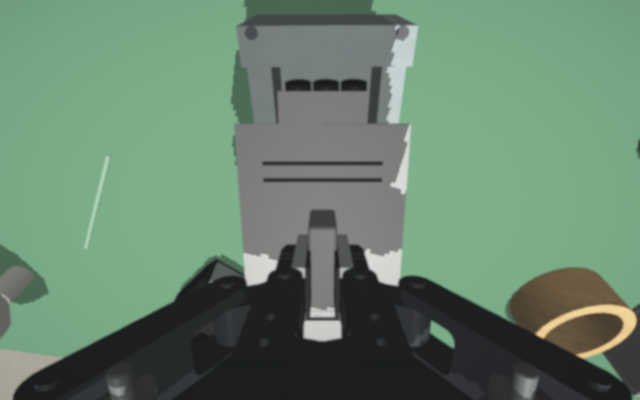

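The held cover and the box lip both lie within 1–2 px of prediction (front edge row 124, tongue row 91, lip row 66). Hooking the tongue in.

>>> servo_tool([
  [[0, -0.002, -0.002], [0.02, 0.009, 0.06], 1],
  [[0, -0.002, -0.002], [0.039, 0.009, 0.108], 1],
  [[0, -0.002, -0.002], [0.039, 0.009, 0.108], 1],
  [[0, -0.002, -0.002], [0.057, 0.009, 0.106], 1],
  [[0, -0.002, -0.002], [0.075, 0.009, 0.104], 1],
  [[0, -0.002, -0.002], [0.093, 0.009, 0.103], 1],
  [[0, -0.002, -0.002], [0.093, 0.009, 0.103], 1],
])

```text
clock: 8.18
ee_pos: [0.5375, 0.113, 0.0744]
orientation: [3.141, 0.348, -2.881]
wrist_force: [0.2, 0.2, -1.4]
gripper_width: 0.118
gripper_force: 108.2
```

Run:
```python
from plan import *
M=wristcam(); im=capture("wrist"); cv2.imwrite("pics/w5.png",im); s=read_state();print(s["ee_pos"],s["gripper_width"],s["wrist_force"],s["torque"],s["joints"])
L=np.array([(-60,-40,5),(-60,40,5)])/1000-[.0003,0,.0087]
p,R=pose(); Rc=R*Rot.from_euler("y",180,degrees=True); print("expected cover px",proj(p+Rc.apply(L),M).round(1).tolist())
B=np.array([(-63.5,-43,57),(-63.5,43,57),(-82,-43,57),(-82,43,57)])/1000
print("expected box px",proj(np.array([Q[0],Q[1],0])+Rot.from_euler("z",Q[2]).apply(B),M).round(1).tolist())
d(target(-60,46,20))
for t in (15,10,5,2,0,-1): d(target(-60,45.3,t))
```

```text
[0.5380618  0.11316543 0.07464585] 0.11360466894548148 [-0.21654151  0.50059103 -0.62734333] [-0.07577298  0.44697031  0.06030166] [-0.67956153  0.26831495  0.42887689  2.23637125 -0.32565103  0.32520216
  1.83874663]
expected cover px [[235.2, 124.4], [410.4, 124.4]]
expected box px [[218.9, 126.7], [415.5, 127.4], [210.7, 83.5], [423.3, 84.3]]
turn [0.0008, 0.0, 0.0022] shift [-0.0013, -0.0088, -0.0001]
turn [0.0007, 0.0556, 0.0022] shift [-0.0023, -0.0089, 0.0198]
turn [0.0006, 0.1111, 0.0023] shift [-0.0025, -0.0089, 0.0375]
turn [0.0005, 0.1667, 0.0023] shift [-0.0012, -0.0089, 0.0551]
turn [0.0004, 0.2, 0.0023] shift [0.0004, -0.0089, 0.0657]
turn [0.0004, 0.2222, 0.0023] shift [0.0017, -0.0089, 0.0726]
turn [0.0004, 0.2333, 0.0023] shift [0.0024, -0.0089, 0.0761]
```

View pics/w5.png

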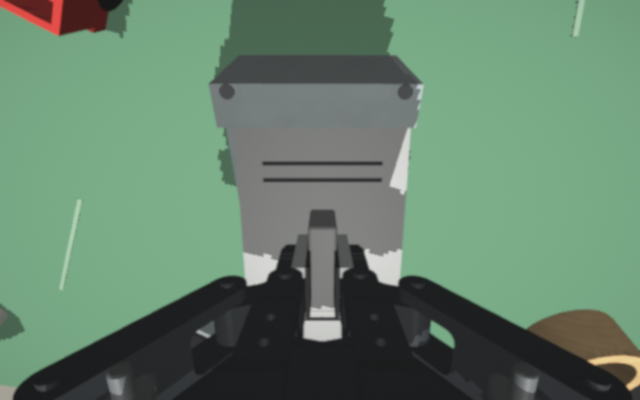

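Tongue is under the lip (lip rear edge row 127 hides the plate's front); about 2.7 mm off centre sideways, so I correct that while swinging down.

>>> servo_tool([
  [[0, 0, 0.002], [-0.001, -0.009, 0], 1],
  [[0, 0.056, 0.002], [-0.002, -0.009, 0.02], 1],
  [[0, 0.111, 0.002], [-0.002, -0.009, 0.038], 1],
  [[0, 0.14, 0.002], [-0.002, -0.009, 0.046], 1],
  [[0, 0.167, 0.002], [-0.001, -0.009, 0.055], 1],
  [[0, 0.167, 0.002], [-0.001, -0.009, 0.055], 1],
])

```text
clock: 8.98
ee_pos: [0.5448, 0.1119, 0.0589]
orientation: [3.141, 0.085, -2.884]
wrist_force: [-2.7, -0.8, 1.3]
gripper_width: 0.113
gripper_force: 108.7
```

Run:
```python
from plan import *
s=read_state();print(s["ee_pos"],s["gripper_width"],s["wrist_force"],s["torque"])
for t in (5,2,0,-1.5): d(target(-60,45,t))
```

```text
[0.54478739 0.11192459 0.0588771 ] 0.11295432410452792 [-2.65479715 -0.81071223  1.34086386] [-0.05655699  0.68371314  0.04217422]
turn [0.0002, -0.0012, 0.0005] shift [0.0006, 0.0009, -0.0002]
turn [0.0002, 0.0321, 0.0005] shift [-0.0006, 0.0009, 0.0104]
turn [0.0002, 0.0544, 0.0005] shift [-0.0012, 0.0009, 0.0174]
turn [0.0002, 0.071, 0.0005] shift [-0.0014, 0.0009, 0.0227]
```

>>> servo_tool([
  [[0, 0.018, 0], [0, 0.001, 0.006], 1],
  [[0, 0.036, 0], [-0.001, 0.001, 0.012], 1],
  [[0, 0.055, 0], [-0.001, 0.001, 0.018], 1],
  [[0, 0.065, 0], [-0.001, 0.001, 0.021], 1],
  [[0, 0.065, 0], [-0.001, 0.001, 0.021], 1],
])

```text
clock: 9.6
ee_pos: [0.5462, 0.1127, 0.0542]
orientation: [3.14, -0.016, -2.885]
wrist_force: [-6.2, -0.9, 10.3]
gripper_width: 0.116
gripper_force: 110.1
```

Run:
```python
from plan import *
s=read_state();print(s["ee_pos"],np.degrees(s["orientation"]),s["wrist_force"],s["torque"])
d(target(-60,45,0))
```

```text
[0.54615188 0.11266046 0.05420976] [ 179.93387468   -0.92128963 -165.27629279] [-6.23036187 -0.85544446 10.25290779] [-0.23812935  0.92515868  0.02669024]
turn [0.0007, -0.0102, 0.0003] shift [0.0023, -0.0004, 0.0017]
```

>>> servo_tool([
  [[0, 0.015, 0], [0.001, 0, 0.005], 1],
  [[0, 0.03, 0], [0.001, 0, 0.01], 1],
  [[0, 0.03, 0], [0.001, 0, 0.01], 1],
])

```text
clock: 9.98
ee_pos: [0.5459, 0.1126, 0.0535]
orientation: [3.139, -0.064, -2.885]
wrist_force: [-11.3, -0.7, 23.3]
gripper_width: 0.114
gripper_force: 112.9
```

Run:
```python
from plan import *
s=read_state();print(s["ee_pos"],np.degrees(s["orientation"]),s["wrist_force"],s["torque"])
im=capture("side"); cv2.imwrite("pics/s6.png",cv2.resize(im[190:270,240:360],None,fx=6,fy=6,interpolation=cv2.INTER_CUBIC))
```

```text
[0.54592462 0.11258001 0.05353304] [ 179.84395827   -3.67863698 -165.31607248] [-11.28214966  -0.71088341  23.30608631] [-0.26580889  1.91420774 -0.02103092]
```

View pics/s6.png

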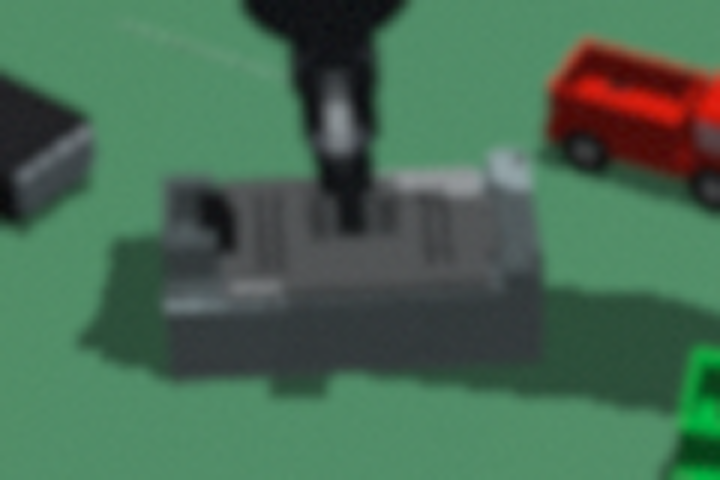

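The side view shows the cover lying flat in the box, with the black nose at (215,220) over its rear edge. I relax the push, open, and check from above.

>>> servo_tool([
  [[0, -0.03, 0], [0, 0, -0.008], 1],
  [[0, -0.03, 0], [0, 0, -0.008], 1],
  [[0, -0.03, 0], [0, 0, -0.008], -1],
  [[0, -0.03, 0], [0, 0, -0.008], -1],
  [[0, -0.03, 0], [0, 0, -0.008], -1],
  [[0, -0.03, 0], [0, 0, -0.008], -1],
  [[0, -0.03, 0], [0, 0, -0.1], -1],
  [[0, -0.03, 0], [0, 0, -0.25], -1],
  [[0, -0.03, 0], [0, 0, -0.45], -1],
  [[0, -0.03, 0], [0, 0, -0.45], -1],
])

```text
clock: 11.28
ee_pos: [0.5582, 0.1152, 0.1904]
orientation: [3.14, -0.003, -2.885]
wrist_force: [-0.4, 0.4, -0.6]
gripper_width: 0.998
gripper_force: 0.0
```

Run:
```python
from plan import *
s=read_state();print(s["ee_pos"],np.degrees(s["orientation"]),s["wrist_force"],s["gripper_width"])
delta([.61,.13,.2],[180,0,194.7])
```

```text
[0.55815087 0.11524503 0.19043202] [ 1.79907286e+02 -1.78369032e-01 -1.65296407e+02] [-0.38283669  0.38516177 -0.59999423] 0.9975153115064861
turn [ 0.001 -0.002  0.   ] shift [-0.1796  0.0038 -0.0324]
```

>>> servo_tool([
  [[0, 0, 0], [-0.18, 0.004, -0.03], -1],
  [[0, 0, 0], [-0.18, 0.004, -0.03], -1],
  [[0, 0, 0], [-0.18, 0.004, -0.03], -1],
  [[0, 0, 0], [-0.18, 0.004, -0.03], -1],
])

```text
clock: 11.78
ee_pos: [0.6043, 0.1288, 0.1921]
orientation: [3.141, -0.017, -2.885]
wrist_force: [-0.1, 0.7, -0.4]
gripper_width: 0.999
gripper_force: 0.0
```

Run:
```python
from plan import *
M=wristcam(); im=capture("wrist"); cv2.imwrite("pics/w7.png",cv2.resize(im[0:280,180:480],None,fx=2,fy=2,interpolation=cv2.INTER_CUBIC))
C=np.array([(60,-40,50),(60,40,50),(-60,-40,50),(-60,40,50),(-20,0,76),(20,0,76),(54.5,-14.5,52),(54.5,14.5,52),(88,-43,45),(88,43,45)])/1000
print(((proj(np.array([Q[0],Q[1],0])+Rot.from_euler("z",Q[2]).apply(C),M)-[180,0])*2).round(0).tolist())
```

```text
[[196.0, 373.0], [368.0, 373.0], [187.0, 94.0], [377.0, 94.0], [282.0, 188.0], [282.0, 291.0], [251.0, 362.0], [314.0, 362.0], [193.0, 427.0], [371.0, 427.0]]
```

View pics/w7.png

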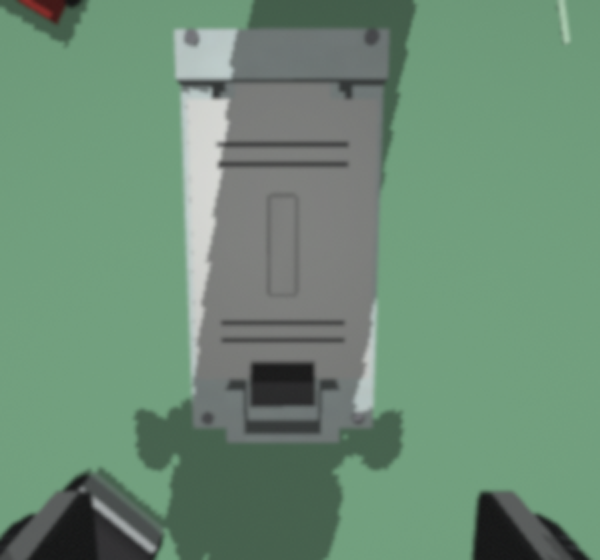

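The nose sits at (251,362), exactly its predicted closed position, over the plate's rear edge. The tongue is under the lip and the plate is square, within 1–2 mm of nominal. Handing in.

```bash
python3 -c "
from rig import *
print(job_done())"
```

```text
the job is handed in; nothing more can be done
None
```

The cover is back on its battery box: the tongue is under the front lip, the catch has closed over the rear edge, and I let go of it with the arm clear. In the last picture it lies square, about 2 mm towards the rear of its nominal spot, which I left as it was. The job was handed in at about 12 s on the robot's clock, and no verdict came back.

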